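# Tip a culture flask to the code reader, then set it level in the holder

## Task

Take the orange-capped culture flask from its aluminium rest and tip it so that its coded underside faces the reader's sloping window squarely: centred over the window, in line with it, cap at the uphill end, about 45 mm off the glass. Keep it still there for a second and a half without letting the flask touch the reader, then bring it level and set it down flat on the grey bed of the black holder, between the yellow end lips with the cap at the end with the orange dot, and let go. Do not drop the flask, and leave the jar, the blue box and the beaker where they are.

Things in the scene. Friction and masses are not known exactly. Their poses are not given: they have to be found in the camera images.
- flask: Frosted pale culture flask, loose, 120 g, starting level on the rest. Body 80 (x) by 52 (y) by 28 mm (z); origin at the centre of its flat underside, z up, x towards the orange cap. Neck 20 mm across, x = 40 to 52 mm; cap 28 mm across, x = 52 to 76 mm; axis of both 16 mm above the underside. Bar code on the underside, centred at the origin; white label on top.
- flask_cap (a point): Centre of the flask's orange cap, at (64, 0, 16) mm in the flask's frame.
- rest: Fixed flask rest: blue foot 120 mm (x) by 110 mm (y) by 10 mm, with a raised aluminium bed 100 mm (x) by 46 mm (y), top 32 mm above the bench. The bed is narrower than the flask, so fingers can reach past the flask's long sides. Origin at the centre of the foot's underside, z up.
- reader: Fixed cream code reader, a wedge 125 mm (x) by 100 mm (y) and 82 mm high at its +x edge; its top slopes 35 degrees, rising towards its own +x. Origin on the bench below the window's centre, z up.
- window: Dark window, 84 mm (x) by 62 mm (y), with a red line across its middle, set in the reader's sloping top. Origin at the centre of the glass, 50 mm above the bench; z is the outward normal (35 degrees from vertical), x points straight up the slope; an orange dot lies just above its uphill end.
- holder: Fixed black holder: foot 150 (x) by 110 (y) by 10 mm, grey raised bed 100 (x) by 46 (y) mm, top 32 mm above the bench. Yellow lips 6 mm high at the bed's ends, inner faces at x = -45 and +45 mm (5 mm to spare at each end of the flask's body); 30 mm gap for the neck at +x. Orange dot on the foot at x = +62 mm. Origin: centre of the underside, z up, x towards the dot.
- amber_jar: Bystander: amber jar with black cap, 60 mm in diameter, 85 mm high; origin at the centre of its underside.
- slide_box: Bystander: closed blue slide box, 75 x 95 x 34 mm; origin at the centre of its underside.
- beaker: Bystander: white beaker, 68 mm in diameter, 75 mm high; origin at the centre of its underside.
Things that resemble listed ones, but are neither listed nor needed, are in the scene too. What is shaped like the flask but green or turquoise is not meant.

How it is judged:
By the outcome, as a careful person would: the job done as asked, in the order asked, and still so for the second after the job is handed in, with the robot touching nothing.
It also fails if it takes over 51 s, if anything falls off the work surface, if the arm or the gripper's body presses on something with over 40 N, if the wrist force passes 120 N, or if a joint passes its speed limit or range.

## Robot

A 7-joint arm with a two-finger parallel gripper is mounted at the origin on the work surface. World frame = base frame: x ahead of the robot, y to its left, z up, the work surface at z = 0. Lengths are in m, angles in rad, forces in N, time in s.
With the tool pointing down it reaches from about 0.425 to 0.925 m from the base axis. Payload 6.8 kg.
Tool frame: the origin (TCP) lies between the finger pads; the fingertips stand r.tips_ahead ahead of it and the grasp point (between the pads) lies 5 mm behind it (r.tips_ahead is the distance from the TCP to the fingertips, in m); z points along the fingers, y is the line along which they close (so a half turn about z gives the same grasp; the last joint's range is limited). The gripper opens to 85 mm and grips with 20 to 120 N. Pads are 22 mm wide; open, the fingers measure 114 mm over their backs; the gripper's body (76 mm by 85 mm) begins 54 mm behind the grasp point. The pads swing forward as they close: fully open they stand 13 mm farther back than shut.
Start: joints at [-1.273, 0.477, 0.022, 1.555, -0.011, 1.109, -0.083], TCP at [0.266, 0.62, 0.245] pointing down, gripper open.
Joint ranges: [-2.96, 2.96], [-0.34, 2.1], [-1.41, 1.46], [0.24, 2.44], [-1.37, 4.51], [0.17, 1.92], [-2.96, 2.96]. Speed limits (rad/s): [2.39, 2.39, 3.14, 3.14, 3.14, 3.14, 3.14].

## Interface

Orientations are given as a rotation vector (axis times angle).
In Python, from bench import r gives the robot as it stands.
- The arm moves only by the tool move_arm, never from a script. Its argument "rows" is one flat list of numbers, 4 for each row, row after row: the shift along the tool's x, y, z in cm, then the turn about the tool's z in degrees. In form: [tx, ty, tz, twist, tx, ty, tz, twist, ...]. A call has 1 to 10 rows; each row is the pose to reach, as a shift and turn from the pose commanded when the call began, along the tool's axes at that moment; what a row does not reach only later rows make up. A row lasts 1/8 s, in which the tool goes at most 62.5 mm and 10.7 degrees, less where a joint would pass 70% of its speed; a pose out of reach is approached as far as the arm can. A call with a gripper value outside its range is refused whole. "fingers" is the opening, from 0 (shut) to 1 (fully open), set as the call begins (left out, the last holds). The fingers move at their own pace and stop on an object; "newtons" is the grip in N (left out, the last holds). Time passes only in rows, so rows that repeat a pose let the fingers close. It gives the time, the measured TCP pose, the force, the opening and the grip force at its end, in the units of the state.
- r.get_obs(): the state, without advancing time (a new reading comes with each control period).
- r.grab_frame(name): name is "scene" or "side" or "wrist"; returns the picture (480x640x3 uint8, blue, green, red); there is no depth.
- r.camera_params(name): a dict with "fx", "fy", "cx", "cy" (pixels), "world_from_camera" (4x4, takes a point from camera to world coordinates). Camera axes: x right, y down, z forward; pixel columns grow to the right and rows downward; lengths in m; the calibration is good to about 2 mm. The wrist camera is an equidistant fisheye: a pixel r from the principal point sees the ray r / f radians off the axis. A picture is of the moment at which its call begins: read the wrist's pose just before it. camera_params takes no time and is no camera call; for the wrist camera it gives the pose at the moment of the call.
- r.hand_in(): hands the job in; it is judged then, once.
The state is a dict: "clock": time; "joints": joint angles; "qvel": joint speeds; "tau": joint torques, N m; "tcp_pos": TCP position; "orientation": TCP orientation; "contact_force": force on the tool from outside, world axes, zero at the start; "moment": the same for the moment, N m; "grip_width": finger opening in m; "gripper_force": force on a finger pad.
Only numpy, scipy, OpenCV 4.12 (cv2) and the standard library are available. Lean on these libraries where they do the work, as an engineer would, in place of code of your own. Each camera call takes 0.05 s, during which the arm holds its last target. There are 200 camera calls.

## Working session

There is one attempt and no reset: what is moved stays moved. The work goes in short steps, Python scripts to look and compute and a tool call to move; the robot and the scene stay as the last step left them, time stands still between calls to the robot, and variables do not carry over. Pictures are saved under pics/ and viewed, at most 10 in all, crops included, and the job is handed in when it is done.

Besides the shell and the picture viewer there is one more tool, called after "Request:" as name(argument=value, ...), one argument or row to a line, values as JSON. move_arm: Moves the arm, as the interface text tells. Its arguments: {"type":"object","properties":{"rows":{"type":"array"},"fingers":{"type":"number"},"newtons":{"type":"number"}},"required":["rows"]}

```bash
ls; mkdir -p pics; python3 - <<'E'
from bench import r
import cv2, numpy as np
o=r.get_obs(); print({k:np.round(v,3) for k,v in o.items()}, r.tips_ahead)
a=r.grab_frame("scene"); b=r.grab_frame("side")
cv2.imwrite("pics/scene.png",a); cv2.imwrite("pics/side.png",b)
for n in("scene","side","wrist"):
  p=r.camera_params(n); print(n,p["fx"],p["fy"],p["cx"],p["cy"]);print(np.round(p["world_from_camera"],4))
E
```

```text
pics
{'clock': np.float64(0.0), 'joints': array([-1.273,  0.478,  0.022,  1.556, -0.012,  1.109, -0.083]), 'qvel': array([ 0.   , -0.001,  0.   , -0.   ,  0.   , -0.001,  0.002]), 'tau': array([-0.0000e+00, -5.9645e+01,  1.6080e+00, -2.8120e+01,  1.2000e-02,
        1.0000e-02,  0.0000e+00]), 'tcp_pos': array([0.266, 0.62 , 0.244]), 'orientation': array([-6.330e-01, -3.077e+00,  3.000e-03]), 'contact_force': array([-0.401,  0.044, -0.375]), 'moment': array([-0.036, -0.02 , -0.013]), 'gripper_force': np.float64(0.0), 'grip_width': np.float64(0.085)} 0.014
scene 501.30508712973887 501.30508712973887 319.1748788529693 237.18803246611012
[[-0.8651  0.4101 -0.2888  0.8849]
 [ 0.5015  0.7203 -0.4792  0.6349]
 [ 0.0115 -0.5594 -0.8288  1.0012]
 [ 0.      0.      0.      1.    ]]
side 436.86725629040995 436.86725629040995 316.07169518664045 238.52155315309975
[[ 0.8517 -0.2712  0.4484  0.1024]
 [-0.5235 -0.4     0.7523 -0.6711]
 [-0.0247 -0.8755 -0.4826  0.5452]
 [ 0.      0.      0.      1.    ]]
wrist 371.64829954431775 371.64829954431775 319.11839778341937 239.90911181338114
[[ 0.3951  0.8785  0.2685  0.199 ]
 [ 0.9186 -0.3773 -0.1172  0.6491]
 [-0.0017  0.293  -0.9561  0.3719]
 [ 0.      0.      0.      1.    ]]
```

View pics/scene.png

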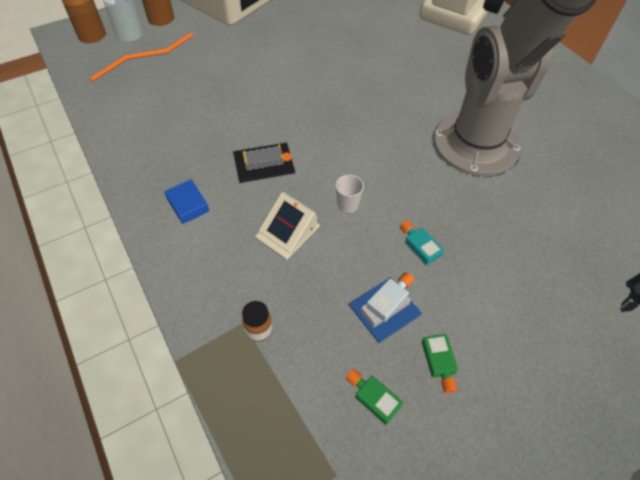

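View pics/side.png

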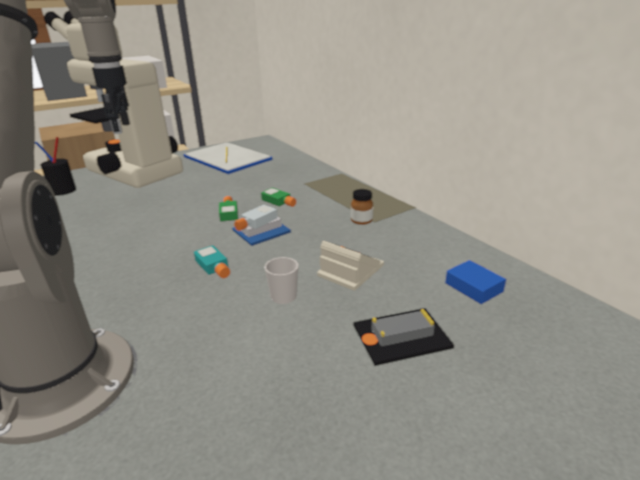

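The scene shows these candidates for the flask:
- pale flask on the blue foot with the aluminium bed, scene (388,300), cap (407,280)
- green flasks at (440,357) and (378,398)
- turquoise flask at (424,245)

I choose the pale one. The reader is at (288,223), the holder at (265,161) with its dot at (287,157), and the beaker at (349,192). The jar is at (257,320) and the box at (187,201). I'll check the choice in one close montage.

```bash
python3 - <<'E'
import cv2, numpy as np
a=cv2.imread("pics/scene.png")
def c(x,y,w,h,s): return cv2.resize(a[y:y+h,x:x+w],None,fx=s,fy=s,interpolation=cv2.INTER_CUBIC)
m=np.zeros((600,800,3),np.uint8)
m[0:400,0:400]=c(345,265,80,80,5)
m[0:375,410:785]=c(250,187,75,75,5)
m[400:600,0:280]=c(228,140,70,50,4)
m[400:600,410:730]=c(395,215,80,50,4)
cv2.imwrite("pics/m.png",m)
E
```

```text
(no output)
```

View pics/m.png

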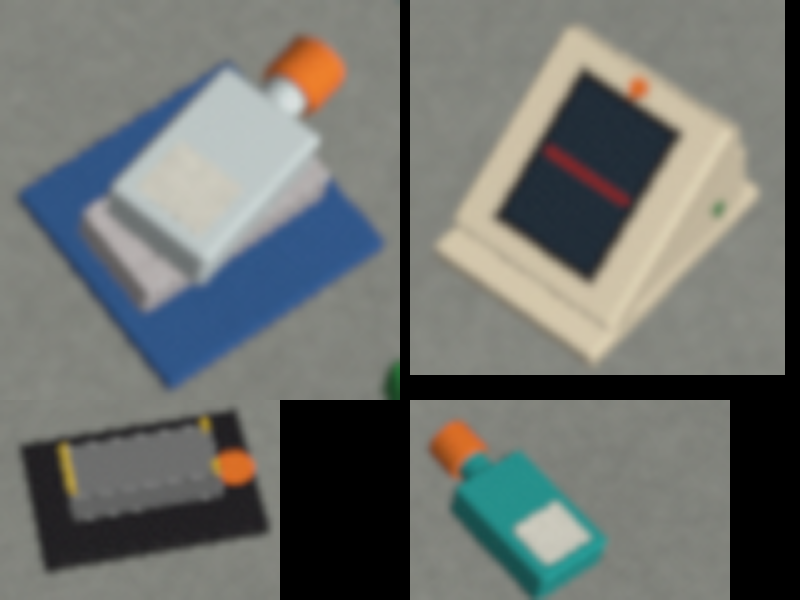

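```bash
cat > h.py <<'E'
from bench import r
import numpy as np, cv2
from scipy.optimize import least_squares
from scipy.spatial.transform import Rotation as R
def proj(name,P,p=None):
    p=p or r.camera_params(name); T=np.linalg.inv(p["world_from_camera"]); c=np.asarray(P)@T[:3,:3].T+T[:3,3]
    if name=="wrist":
        rho=np.hypot(c[:,0],c[:,1]); k=np.arctan2(rho,c[:,2])/rho
        return np.c_[p["cx"]+p["fx"]*k*c[:,0],p["cy"]+p["fy"]*k*c[:,1]]
    return np.c_[p["fx"]*c[:,0]/c[:,2]+p["cx"],p["fy"]*c[:,1]/c[:,2]+p["cy"]]
def place(v,L):
    return R.from_euler('z',v[2]).apply(np.asarray(L)/1000.)+[v[0],v[1],0]
def fit(name,L,uv,v0,p=None):
    p=p or r.camera_params(name); best=None
    for y in np.arange(-3,3.2,.5):
        s=least_squares(lambda v:(proj(name,place(v,L),p)-uv).ravel(),[v0[0],v0[1],y],loss='soft_l1')
        if best is None or s.cost<best.cost: best=s
    v=best.x; v[2]=(v[2]+np.pi)%(2*np.pi)-np.pi
    return v,proj(name,place(v,L),p)-uv
E
cat > m1.py <<'E'
from h import *
def crop(pts,ox,oy,s): return (np.array(pts)+.5)/s-.5+[ox,oy]
c35,s35=np.cos(np.radians(35)),np.sin(np.radians(35))
W=lambda x,y:[x*c35,y,50+x*s35]
D={'flask':([[40,26,60],[40,-26,60],[-40,26,60],[-40,-26,60],[64,0,48]],crop([[228,68],[320,138],[113,190],[207,264],[308,72]],345,265,5)),
'rest':([[60,55,10],[-60,55,10],[-60,-55,0],[60,-55,0]],crop([[226,62],[22,196],[172,388],[384,242]],345,265,5)),
'reader':([W(42,31),W(42,-31),W(-42,-31),W(-42,31)],crop([[175,68],[270,133],[183,283],[86,217]],250,187,5)),
'holder':([[-75,55,10],[75,55,10],[75,-55,0],[-75,-55,0],[62,0,10]],crop([[22,42],[235,10],[268,132],[48,172],[236,67]],228,140,4)),
'jar':([[0,0,85]],[[256,312]]),'box':([[0,0,34]],[[186,198]]),'beaker':([[0,0,75]],[[349,184]])}
for k,(L,uv) in D.items():
    v,e=fit('scene',L,np.array(uv),[.6,0.2]); print(k,np.round(v[:2],4),round(np.degrees(v[2]),1),np.round(e,1).tolist(), 'side px',np.round(proj('side',place(v,[L[0],L[-1]])),0).tolist())
E
python3 m1.py; python3 - <<'E'
from h import *
o=r.get_obs(); print(R.from_rotvec(o['orientation']).as_matrix().round(3))
E
```

```text
flask [0.5069 0.2938] -162.2 [[-0.1, -0.7], [1.0, -0.2], [-0.5, -0.4], [0.4, 0.3], [-0.6, 1.2]] side px [[255.0, 219.0], [241.0, 224.0]]
rest [0.5069 0.2927] -174.3 [[-0.0, -1.5], [-1.0, -0.7], [0.5, 1.4], [0.3, 0.4]] side px [[252.0, 243.0], [232.0, 231.0]]
reader [0.6003 0.0077] -158.9 [[-0.2, -0.5], [1.1, -0.1], [-0.1, 0.7], [-0.5, 0.0]] side px [[356.0, 252.0], [372.0, 257.0]]
holder [ 0.544  -0.2251] 163.5 [[-0.6, -0.1], [0.7, -1.1], [1.0, 0.5], [-0.6, 0.4], [-0.2, -0.1]] side px [[455.0, 344.0], [370.0, 339.0]]
jar [0.7659 0.1987] -28.6 [[0.0, 0.0]] side px [[361.0, 192.0], [361.0, 192.0]]
box [ 0.7731 -0.1859] -143.2 [[-0.0, -0.0]] side px [[474.0, 273.0], [474.0, 273.0]]
beaker [0.4224 0.0013] -143.2 [[-0.0, 0.0]] side px [[282.0, 266.0], [282.0, 266.0]]
[[-0.919  0.395 -0.001]
 [ 0.395  0.919 -0.002]
 [-0.    -0.002 -1.   ]]
```

The scene fit agrees with the side view. The rows only allow shifts and a twist about tool z, so I need to know how tilt can arise. I'll test what an out-of-reach inward command does to the orientation, over free bench and with an empty gripper.

Request:
move_arm(
  rows=[0, -6, 0, 0, 0, -12, 0, 0, 0, -18, 0, 0, 0, -24, 0, 0, 0, -30, 0, 0, 0, -36, 0, 0, 0, -36, 0, 0, 0, -36, 0, 0],
  fingers=1,
)

```text
clock: 1.1
tcp_pos: [0.1246, 0.2902, 0.2457]
orientation: [0.633, 3.077, 0.003]
contact_force: [0.1, 0.4, -0.0]
grip_width: 0.0851
gripper_force: 0.0
```

```bash
python3 - <<'E'
from h import *
o=r.get_obs(); print(o['joints'].round(3),o['tcp_pos'].round(3),R.from_rotvec(o['orientation']).as_matrix().round(3))
E
```

```text
[-1.308 -0.15  -0.05   2.314 -0.009  0.975 -0.187] [0.125 0.29  0.246] [[-0.919  0.395  0.   ]
 [ 0.395  0.919  0.002]
 [ 0.     0.002 -1.   ]]
```

Request:
move_arm(
  rows=[0, -5, 0, 0, 0, -10, 0, 0, 0, -10, 0, 0, 0, -10, 0, 0],
)

```text
clock: 1.6
tcp_pos: [0.0895, 0.2058, 0.2438]
orientation: [-0.64, -3.075, 0.012]
contact_force: [0.9, 0.3, -0.4]
grip_width: 0.0853
gripper_force: 0.0
```

```bash
python3 - <<'E'
from h import *
o=r.get_obs(); print(o['joints'].round(3),o['tcp_pos'].round(3),R.from_rotvec(o['orientation']).as_matrix().round(3))
E
```

```text
[-0.899 -0.335 -0.396  2.434 -0.149  1.031 -0.038] [0.09  0.206 0.244] [[-0.917  0.399 -0.003]
 [ 0.399  0.917 -0.007]
 [-0.001 -0.008 -1.   ]]
```

Request:
move_arm(
  rows=[0, 5, 0, 0, 0, 11, 0, 0, 0, 17, 0, 0, 0, 20, 0, 0, 0, 20, 0, 0],
)

```text
clock: 2.22
tcp_pos: [0.1678, 0.3931, 0.2415]
orientation: [-0.631, -3.075, 0.011]
contact_force: [0.3, 0.1, 0.3]
grip_width: 0.0855
gripper_force: 0.0
```

```bash
python3 - <<'E'
from h import *
o=r.get_obs(); print(o['joints'].round(3),o['tcp_pos'].round(4),R.from_rotvec(o['orientation']).as_matrix().round(4))
E
```

```text
[-0.903  0.1   -0.431  2.09   0.047  0.969 -0.193] [0.1678 0.3931 0.2415] [[-0.9191  0.394  -0.0043]
 [ 0.394   0.9191 -0.0064]
 [ 0.0014 -0.0076 -1.    ]]
```

The test tells me two things: a normal command keeps the tool vertical, and a small tilt left by an out-of-reach command persists. So the clean way to tip is to pivot the flask in the grip:
1. Press the cap side of the underside on the rest bed's far end edge.
2. Show it to the reader.
3. Level it again on the rest bed and carry it to the holder.

First I'll work out the shift to above the flask.

```bash
cat >> h.py <<'E'
def go(p,az,o=None):
    "shift (cm) and twist (deg) from the present pose to TCP p with tool y at azimuth az (deg, mod 180)"
    o=o or r.get_obs(); M=R.from_rotvec(o['orientation']).as_matrix()
    s=M.T@(np.asarray(p)-o['tcp_pos'])*100; a=np.degrees(np.arctan2(M[1,1],M[0,1]))
    t=-((az-a+90)%180-90); print('shift',s.round(2),'twist',round(t,1),'az now',a.round(1)); 
E
python3 - <<'E'
from h import *
go([.5212,.2984,.19],107.8)
# bench positions of green flasks
for uv in ([378,400],[440,357],[424,245]):
    v,_=fit('scene',[[0,0,28]],np.array([uv]),[.6,.3]); print(v[:2].round(3))
E
```

```text
shift [-36.22   5.26   5.06] twist -41.0 az now 66.8
[0.637 0.455]
[0.48  0.446]
[0.345 0.212]
```

Request:
move_arm(
  rows=[-5, 1, 1, -6, -11, 2, 2, -12, -17, 3, 3, -19, -23, 4, 4, -26, -29, 5, 5, -33, -34, 5.2, 5, -39, -36.2, 5.3, 5.1, -41, -36.2, 5.3, 5.1, -41, -36.2, 5.3, 5.1, -41],
)

```text
clock: 3.35
tcp_pos: [0.5192, 0.2962, 0.1905]
orientation: [0.486, -3.099, 0.011]
contact_force: [-0.6, 0.2, 0.3]
grip_width: 0.0854
gripper_force: 0.0
```

```bash
python3 - <<'E'
from h import *
p=r.camera_params('wrist'); o=r.get_obs(); im=r.grab_frame('wrist'); print(o['tcp_pos'].round(4), o['orientation'].round(4))
np.save('wp1.npy',p['world_from_camera'])
v=[.5069,.2938,np.radians(-162.2)]
uv=proj('wrist',place(v,[[40,26,60],[40,-26,60],[-40,-26,60],[-40,26,60],[64,0,48]]),p); print(uv.round(0).tolist())
x0,y0=np.maximum(uv.min(0)-70,0).astype(int); x1,y1=(uv.max(0)+70).astype(int)
c=im[y0:y1,x0:x1]; print(x0,y0,c.shape); cv2.imwrite('pics/w1f.png',im); cv2.imwrite('pics/w1.png',cv2.resize(c,None,fx=2,fy=2,interpolation=cv2.INTER_CUBIC)[:600,:800])
E
```

```text
[0.5192 0.2962 0.1905] [ 0.4862 -3.0988  0.0106]
[[286.0, 161.0], [361.0, 161.0], [358.0, 269.0], [288.0, 269.0], [323.0, 127.0]]
216 56 (283, 214, 3)
```

View pics/w1.png

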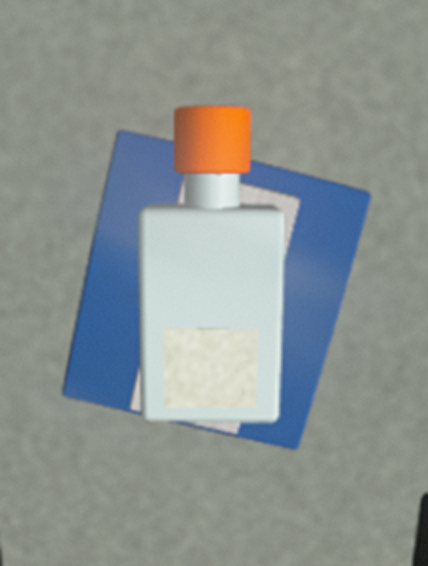

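The wrist view shows the pale flask with cap at crop (212,140) and body corners (140,208), (284,210), (279,422), (144,422). The foot corners are at (119,130), (371,192), (299,448), (64,394). This matches the prediction within 3 px. I'll refine from it.

```bash
python3 - <<'E'
from h import *
p=r.camera_params('wrist'); p['world_from_camera']=np.load('wp1.npy')
c=lambda a:(np.array(a)+.5)/2-.5+[216,56]
v,e=fit('wrist',[[40,26,60],[40,-26,60],[-40,-26,60],[-40,26,60],[64,0,48]],c([[140,207],[284,209],[279,422],[144,422],[212,140]]),[.5,.3],p);print('flask',v[:2].round(4),np.degrees(v[2]).round(1),e.round(1).tolist())
w,e=fit('wrist',[[60,55,10],[60,-55,10],[-60,-55,10],[-60,55,10],[-50,23,32],[-50,-23,32]],c([[119,130],[371,192],[299,448],[64,394],[132,408],[238,433]]),[.5,.3],p);print('rest',w[:2].round(4),np.degrees(w[2]).round(1),e.round(1).tolist())
f=np.array([v[0],v[1]])-.015*np.array([np.cos(v[2]),np.sin(v[2])])
go([*f,.048],np.degrees(v[2])+90)
E
```

```text
flask [0.5061 0.2922] -162.3 [[-1.4, 0.0], [1.5, -0.7], [0.9, 1.1], [-1.3, 0.8], [0.1, -0.8]]
rest [0.5067 0.2933] -175.9 [[-0.4, -2.1], [2.3, -0.8], [0.5, 1.4], [-1.4, 0.8], [-0.8, 0.2], [0.5, 0.2]]
shift [-0.22  0.08 14.27] twist 0.2 az now 107.9
```

Request:
move_arm(
  rows=[-0.2, 0.1, 5, 0, -0.2, 0.1, 10, 0, -0.2, 0.1, 13, 0, -0.2, 0.1, 14.2, 0, -0.2, 0.1, 14.2, 0],
)

```text
clock: 4.03
tcp_pos: [0.5212, 0.2961, 0.0489]
orientation: [0.486, -3.099, 0.01]
contact_force: [0.0, 1.0, 0.8]
grip_width: 0.0854
gripper_force: 0.0
```

Request:
move_arm(
  rows=[0, 0, 0, 0, 0, 0, 0, 0, 0, 0, 0, 0, 0, 0, 0, 0, 0, 0, 0, 0, 0, 0, 0, 0],
  fingers=0,
  newtons=25,
)

```text
clock: 4.78
tcp_pos: [0.5227, 0.2962, 0.0503]
orientation: [0.484, -3.102, 0.008]
contact_force: [-1.7, -0.2, 7.5]
grip_width: 0.0517
gripper_force: 26.6
```

Request:
move_arm(
  rows=[0, 0, -2, 0, 0, 0, -5, 0, 0, 0, -6, 0, 0, 0, -6, 0],
)

```text
clock: 5.28
tcp_pos: [0.5225, 0.296, 0.1098]
orientation: [0.484, -3.102, 0.009]
contact_force: [-0.5, 0.7, -1.4]
grip_width: 0.0515
gripper_force: 26.7
```

```bash
python3 - <<'E'
from h import *
go([.5885,.3001,.11],94.9); o=r.get_obs(); print(o['contact_force'].round(2),o['moment'].round(2))
E
```

```text
shift [-6.41 -1.62 -0.03] twist 12.8 az now 107.7
[-0.52  0.72 -1.45] [ 0.02 -0.02  0.02]
```

Request:
move_arm(
  rows=[-2, -0.5, 0, 4, -4.5, -1.2, 0, 9, -6.4, -1.6, 0, 12.8, -6.4, -1.6, 2, 12.8, -6.4, -1.6, 4, 12.8, -6.4, -1.6, 5, 12.8, -6.4, -1.6, 5.5, 12.8, -6.4, -1.6, 5.5, 12.8],
)

```text
clock: 6.28
tcp_pos: [0.5874, 0.2998, 0.0533]
orientation: [0.136, -3.135, 0.011]
contact_force: [-0.3, -0.5, -0.4]
grip_width: 0.0515
gripper_force: 26.6
```

```bash
python3 - <<'E'
from h import *
go([.5885,.3001,.05],94.9); a=r.grab_frame('side'); b=r.grab_frame('scene')
p=proj('side',[[.575,.3,.04]])[0].astype(int); q=proj('scene',[[.575,.3,.04]])[0].astype(int); print(p,q)
f=lambda a,p:cv2.resize(a[p[1]-50:p[1]+50,p[0]-65:p[0]+65],None,fx=3,fy=3,interpolation=cv2.INTER_CUBIC)
cv2.imwrite('pics/p0.png',np.hstack([f(a,p),f(b,q)]))
E
```

```text
shift [-0.11  0.02  0.33] twist 0.1 az now 95.0
[281 211] [361 318]
```

View pics/p0.png

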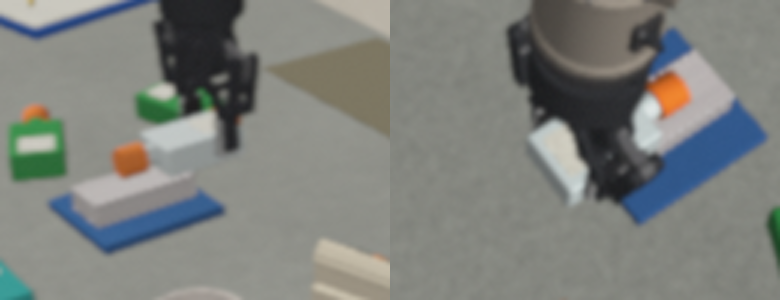

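The view shows the flask level in the fingers, with the cap (130,158) above the bed and the tail past its far end. Now I'll press down to pivot it.

Request:
move_arm(
  rows=[0, 0, 0.4, 0, 0, 0, 0.7, 0, 0, 0, 1.0, 0, 0, 0, 1.3, 0, 0, 0, 1.5, 0, 0, 0, 1.5, 0],
)

```text
clock: 7.12
tcp_pos: [0.5918, 0.3008, 0.0415]
orientation: [-0.134, 3.134, -0.006]
contact_force: [5.6, 0.4, 8.6]
grip_width: 0.0514
gripper_force: 27.0
```

```bash
python3 - <<'E'
from h import *
o=r.get_obs(); print(o['tcp_pos'].round(4),o['contact_force'].round(1),o['moment'].round(2)); a=r.grab_frame('side'); b=r.grab_frame('scene')
p=[281,211];q=[361,318]
f=lambda a,p:cv2.resize(a[p[1]-50:p[1]+50,p[0]-65:p[0]+65],None,fx=3,fy=3,interpolation=cv2.INTER_CUBIC)
cv2.imwrite('pics/p1.png',np.hstack([f(a,p),f(b,q)]))
E
```

```text
[0.5918 0.3008 0.0415] [5.6 0.4 8.6] [ 0.08 -0.84 -0.01]
```

View pics/p1.png

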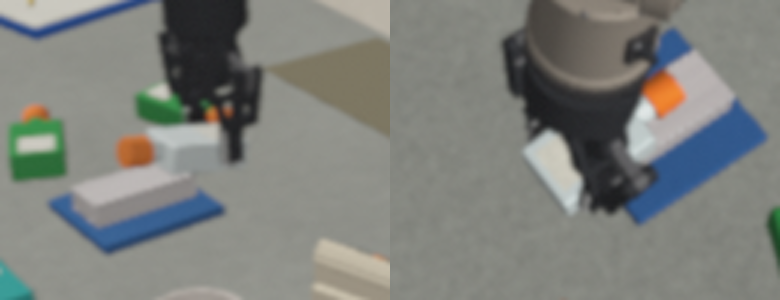

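It pivots: the cap has risen to side-crop (136,150). I'll continue and measure the tilt by triangulating the cap.

```bash
cat >> h.py <<'E'
def orange(name,near,rad=.04):
    im=r.grab_frame(name); hsv=cv2.cvtColor(im,cv2.COLOR_BGR2HSV); m=cv2.inRange(hsv,(5,150,120),(18,255,255))
    c=proj(name,[near])[0]; n,l,st,ce=cv2.connectedComponentsWithStats(m)
    k=1+np.argmin([np.hypot(*(q-c))-.1*np.sqrt(s[4])*5 for q,s in zip(ce[1:],st[1:])]); return ce[k],st[k,4]
def tilt():
    o=r.get_obs(); M=R.from_rotvec(o['orientation']).as_matrix(); g=o['tcp_pos']-.005*M[:,2]
    near=g+.062*M[:,0]+[0,0,.03]; uv={}
    for n in('side','scene'): uv[n],a=orange(n,near); print(n,uv[n].round(1),a)
    s=least_squares(lambda X:np.r_[proj('side',[X])[0]-uv['side'],proj('scene',[X])[0]-uv['scene']],near); d=s.x-g
    L=np.array([d@M[:,0],d@M[:,1],-d@M[:,2]])*1000
    print('tcp',o['tcp_pos'].round(4),'F',o['contact_force'].round(1),'cap rel g mm (toolx,tooly,up)',L.round(1),'|xz|',np.hypot(L[0],L[2]).round(1),'res',np.abs(s.fun).max().round(2),'angle',np.degrees(np.arctan2(L[2],L[0])).round(1))
E
python3 -c "
from h import *
tilt()"
```

```text
side [260.5 211.1] 81
scene [386.6 298.5] 117
tcp [0.5918 0.3008 0.0415] F [5.7 0.6 8.3] cap rel g mm (toolx,tooly,up) [80.7  0.5 13.2] |xz| 81.8 res 0.13 angle 9.3
```

Request:
move_arm(
  rows=[0.1, 0, 0.3, 0, 0.2, 0, 0.5, 0, 0.3, 0, 0.7, 0, 0.4, 0, 0.9, 0, 0.4, 0, 0.9, 0],
)

```text
clock: 7.95
tcp_pos: [0.592, 0.3008, 0.0344]
orientation: [-0.131, 3.126, -0.002]
contact_force: [12.6, 0.1, 11.0]
grip_width: 0.0514
gripper_force: 29.7
```

```bash
python3 -c "
from h import *
tilt()"
```

```text
side [261.7 208.4] 83
scene [385.3 298.6] 108
tcp [0.592  0.3008 0.0344] F [12.6  0.1 11. ] cap rel g mm (toolx,tooly,up) [75.6  1.2 26.9] |xz| 80.2 res 0.22 angle 19.6
```

Request:
move_arm(
  rows=[0.2, 0, 0.2, 0, 0.4, 0, 0.4, 0, 0.5, 0, 0.6, 0, 0.5, 0, 0.6, 0],
)

```text
clock: 8.55
tcp_pos: [0.5906, 0.3006, 0.0299]
orientation: [-0.129, 3.12, 0.001]
contact_force: [18.6, 1.7, 13.1]
grip_width: 0.0516
gripper_force: 32.6
```

```bash
python3 -c "
from h import *
tilt()"
```

```text
side [262.8 206.9] 82
scene [384.6 299.1] 97
tcp [0.5906 0.3006 0.0299] F [18.6  1.7 13.1] cap rel g mm (toolx,tooly,up) [70.5  2.  34.8] |xz| 78.6 res 0.02 angle 26.3
```

Request:
move_arm(
  rows=[0, 0, -0.5, 0, 0, 0, -1.5, 0, 0, 0, -2, 0, 0, 0, -2, 0],
)

```text
clock: 9.15
tcp_pos: [0.5782, 0.299, 0.0436]
orientation: [0.136, -3.135, 0.011]
contact_force: [0.8, 0.4, -1.8]
grip_width: 0.0517
gripper_force: 30.9
```

```bash
python3 -c "
from h import *
tilt()"
```

```text
side [258.3 203. ] 84
scene [389.9 292.7] 101
tcp [0.5782 0.299  0.0436] F [ 0.8  0.4 -1.8] cap rel g mm (toolx,tooly,up) [70.9  2.3 34.3] |xz| 78.8 res 0.02 angle 25.8
```

Request:
move_arm(
  rows=[0, 0, 0.6, 0, 0, 0, 1.1, 0, 0.3, 0, 1.4, 0, 0.6, 0, 1.6, 0, 0.8, 0, 1.7, 0, 0.8, 0, 1.7, 0],
)

```text
clock: 10.0
tcp_pos: [0.5802, 0.2994, 0.0323]
orientation: [-0.13, 3.125, -0.002]
contact_force: [11.9, -2.6, 22.0]
grip_width: 0.0516
gripper_force: 35.4
```

```bash
python3 -c "
from h import *
tilt()"
```

```text
side [259.9 204.2] 89
scene [388.5 295.3] 91
tcp [0.5802 0.2994 0.0323] F [11.9 -2.6 22. ] cap rel g mm (toolx,tooly,up) [67.8  3.1 41.7] |xz| 79.6 res 0.18 angle 31.6
```

Request:
move_arm(
  rows=[0, 0, -0.5, 0, 0, 0, -2, 0, 0, 0, -6, 0, 0, 0, -11, 0, 0, 0, -12, 0, 0, 0, -12, 0],
)

```text
clock: 10.85
tcp_pos: [0.5706, 0.299, 0.1467]
orientation: [0.136, -3.135, 0.011]
contact_force: [0.3, 0.5, -1.7]
grip_width: 0.0516
gripper_force: 32.7
```

```bash
python3 - <<'E'
from h import *
tilt(); p=r.camera_params('wrist'); np.save('wp2.npy',p['world_from_camera']); im=r.grab_frame('wrist'); cv2.imwrite('pics/w2f.png',im)
s=r.grab_frame('side'); cv2.imwrite('pics/s2f.png',s)
g=r.get_obs()['tcp_pos']; q=proj('side',[g])[0].astype(int); print(q)
f=cv2.resize(s[q[1]-50:q[1]+50,q[0]-65:q[0]+65],None,fx=3,fy=3,interpolation=cv2.INTER_CUBIC)
w=cv2.resize(im[90:390,125:515],(390,300))
cv2.imwrite('pics/p2.png',np.hstack([f,w]))
E
```

```text
side [252.9 162.7] 90
scene [400.1 264.5] 118
tcp [0.5706 0.299  0.1467] F [ 0.3  0.5 -1.7] cap rel g mm (toolx,tooly,up) [68.1  2.8 41.1] |xz| 79.6 res 0.4 angle 31.1
[277 175]
```

View pics/p2.png

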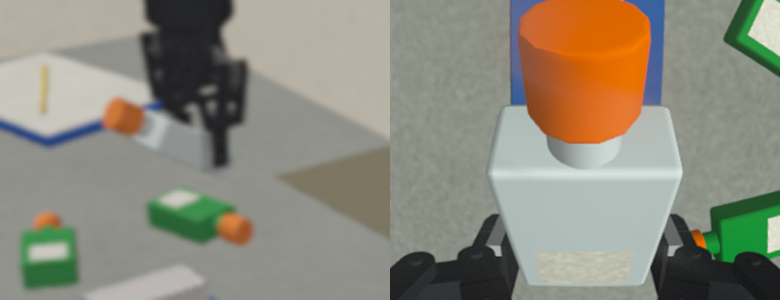

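The side view shows the flask tipped, cap up-left at (122,117). The wrist view shows cap-end face corners at (500,107), (670,107), (490,176), (682,176), the tail top edge at (528,284)–(645,284), and the cap end face centred at (585,26). I'll fit the flask's pose in the tool frame.

```bash
cat >> h.py <<'E'
def fit6(L,uv,wp,M,t):
    "flask pose in tool frame (tool axes; level grasp = flask x on tool x, z on -tool z)"
    p=r.camera_params('wrist'); p['world_from_camera']=wp; F0=np.diag([1,-1,-1.])
    def pts(v): return t+(M@(R.from_euler('YZX',v[3:]).as_matrix()@F0@(np.array(L).T/1000)+v[:3,None])).T
    s=least_squares(lambda v:(proj('wrist',pts(v),p)-uv).ravel(),[.01,0,.01,.6,0,0],loss='soft_l1',x_scale=[.01]*3+[.1]*3)
    return s.x,(pts(s.x)*0+0,proj('wrist',pts(s.x),p)-uv)[1]
E
python3 - <<'E'
from h import *
L=[[40,26,0],[40,-26,0],[40,26,28],[40,-26,28],[-40,26,28],[-40,-26,28],[76,0,16]]
uv=np.array([[501,106],[671,106],[489,176],[683,176],[527,285],[646,285],[585,26]])-[390,0]+[125,90]
o=r.get_obs(); M=R.from_rotvec(o['orientation']).as_matrix()
v,e=fit6(L,uv,np.load('wp2.npy'),M,o['tcp_pos']); np.save('fl.npy',v)
print('pos mm',(v[:3]*1000).round(1),'YZX deg',np.degrees(v[3:]).round(1)); print(e.round(1).tolist())
B=M@R.from_euler('YZX',v[3:]).as_matrix()@np.diag([1,-1,-1.]); print('flask axes world\n',B.round(3),'tilt',np.degrees(np.arcsin(B[2,0])).round(1),'roll',np.degrees(np.arcsin(B[2,1])).round(1))
E
```

```text
pos mm [19.7  0.5  6.2] YZX deg [31.5 -0.4 -0.3]
[[2.0, -1.2], [-1.9, -1.4], [-2.0, -0.0], [1.7, -0.1], [0.6, 0.3], [-0.6, 0.5], [0.0, 1.9]]
flask axes world
 [[-0.845  0.09   0.527]
 [-0.076 -0.996  0.047]
 [ 0.529 -0.001  0.849]] tilt 31.9 roll -0.0
```

```bash
cat > jf.py <<'E'
from h import *
a=np.linspace(0,2*np.pi,24,endpoint=False)
CAP=np.vstack([np.c_[np.full(24,x),14*np.cos(a),16+14*np.sin(a)] for x in(52,76)])
def cen(n,P):
    h=cv2.convexHull(proj(n,P).astype(np.float32)); m=cv2.moments(h); return np.array([m['m10'],m['m01']])/m['m00']
def joint(L,uv,wp,M,t,cs,ws=1):
    p=r.camera_params('wrist'); p['world_from_camera']=wp; F0=np.diag([1,-1,-1.])
    P=lambda v,L:t+(M@(R.from_euler('YZX',v[3:]).as_matrix()@F0@(np.array(L).T/1000)+v[:3,None])).T
    def f(v):
        e=[(proj('wrist',P(v,L),p)-uv).ravel()/2]
        if ws: e+=[ws*(cen(n,P(v,CAP))-c) for n,c in cs.items()]
        return np.concatenate(e)
    s=least_squares(f,[.02,0,.006,.58,0,0],x_scale=[.01]*3+[.1]*3,diff_step=1e-4)
    return s.x,f(s.x)
if __name__=='__main__':
    L=[[40,25,0],[40,-25,0],[39.5,25,27.5],[39.5,-25,27.5],[-40,25,28],[-40,-25,28],[76,14,16],[76,-14,16],[76,0,30]]
    uv=np.array([[501,106],[671,106],[489,176],[683,176],[527,285],[646,285],[520,27],[650,27],[585,52]])-[390,0]+[125,90]
    o=r.get_obs(); M=R.from_rotvec(o['orientation']).as_matrix()
    for ws in(0,1,3):
        v,e=joint(L,uv,np.load('wp2.npy'),M,o['tcp_pos'],{'side':[252.9,162.7],'scene':[400.1,264.5]},ws)
        B=M@R.from_euler('YZX',v[3:]).as_matrix()@np.diag([1,-1,-1.])
        print(ws,(v[:3]*1000).round(1),np.degrees(v[3:]).round(1),'tilt',np.degrees(np.arcsin(B[2,0])).round(1),e.round(1).tolist())
        np.save('fl.npy',v)
E
python3 jf.py
```

```text
0 [20.1  0.5  4.2] [30.8 -0.4 -0.3] tilt 31.2 [2.0, -1.2, -1.9, -1.4, 0.2, -0.7, -0.3, -0.7, 1.0, 1.6, -1.0, 1.6, -0.5, -1.4, 0.7, -1.6, -0.1, 3.7]
1 [20.4  0.5  3.6] [31.1 -0.4 -0.3] tilt 31.5 [1.7, -1.4, -1.6, -1.5, -0.0, -0.4, 0.0, -0.5, 0.9, 1.6, -0.9, 1.6, -0.8, -1.6, 1.1, -1.9, 0.1, 3.7, 0.6, 2.1, -2.1, 0.3]
3 [21.5  0.5  1.7] [31.9 -0.2 -0.4] tilt 32.3 [1.1, -2.1, -0.5, -1.9, -0.9, 0.1, 1.4, 0.4, 0.4, 1.4, -0.9, 1.6, -1.3, -2.8, 3.0, -2.7, 0.8, 3.7, 1.0, 3.2, -5.0, -1.3]
```

```bash
python3 - <<'E'
import cv2,numpy as np
im=cv2.imread('pics/w2f.png'); h=cv2.cvtColor(im,cv2.COLOR_BGR2HSV)
o=cv2.inRange(h,(5,150,100),(18,255,255)); n,l,st,ce=cv2.connectedComponentsWithStats(o); k=1+np.argmax(st[1:,4]); print('cap bbox',st[k],ce[k].round(1))
m=(l==k)
for y in range(80,240,12): 
    x=np.where(m[y])[0]; print(y,(x.min(),x.max()) if len(x) else None,end=' ')
print()
pale=cv2.inRange(h,(70,5,150),(110,60,255)); 
for y in range(190,385,6):
    x=np.where(pale[y,200:440])[0]+200; print(y,(x.min(),x.max(),len(x)) if len(x) else None,end=' ')
print(); print('col 300 V',h[190:390:3,290,2].tolist())
E
```

```text
cap bbox [  254    84   131   149 16161] [319.9 155.9]
80 None 92 (np.int64(277), np.int64(361)) 104 (np.int64(260), np.int64(378)) 116 (np.int64(255), np.int64(384)) 128 (np.int64(259), np.int64(384)) 140 (np.int64(261), np.int64(383)) 152 (np.int64(259), np.int64(381)) 164 (np.int64(262), np.int64(380)) 176 (np.int64(260), np.int64(378)) 188 (np.int64(262), np.int64(377)) 200 (np.int64(263), np.int64(375)) 212 (np.int64(271), np.int64(367)) 224 (np.int64(282), np.int64(355)) 236 None 
190 None 196 (np.int64(242), np.int64(260), 19) 202 (np.int64(237), np.int64(403), 28) 208 (np.int64(236), np.int64(405), 38) 214 (np.int64(234), np.int64(406), 56) 220 (np.int64(233), np.int64(408), 77) 226 (np.int64(232), np.int64(409), 87) 232 (np.int64(230), np.int64(411), 117) 238 (np.int64(229), np.int64(412), 165) 244 (np.int64(227), np.int64(413), 172) 250 (np.int64(226), np.int64(415), 181) 256 (np.int64(225), np.int64(416), 192) 262 (np.int64(223), np.int64(417), 195) 268 (np.int64(225), np.int64(415), 191) 274 (np.int64(227), np.int64(413), 187) 280 (np.int64(229), np.int64(412), 184) 286 (
[... 254 characters left out ...]
 np.int64(397), 155) 328 (np.int64(245), np.int64(395), 151) 334 (np.int64(248), np.int64(392), 145) 340 (np.int64(250), np.int64(390), 141) 346 (np.int64(252), np.int64(388), 38) 352 (np.int64(254), np.int64(386), 38) 358 (np.int64(257), np.int64(384), 37) 364 (np.int64(259), np.int64(381), 34) 370 (np.int64(261), np.int64(379), 34) 376 None 382 None 
col 300 V [170, 170, 171, 169, 169, 169, 168, 169, 169, 169, 170, 170, 167, 120, 122, 123, 123, 122, 122, 142, 193, 196, 198, 213, 222, 223, 206, 192, 190, 188, 191, 190, 188, 189, 189, 190, 192, 189, 189, 191, 188, 189, 188, 187, 187, 189, 187, 187, 188, 189, 189, 185, 196, 192, 186, 190, 190, 194, 184, 181, 192, 192, 156, 157, 149, 146, 148]
```

```bash
cat > jf2.py <<'E'
from jf import *
def solve(C,bb,wp,M,t,cs,ws,bw=.5):
    p=r.camera_params('wrist'); p['world_from_camera']=wp; F0=np.diag([1,-1,-1.])
    P=lambda v,L:t+(M@(R.from_euler('YZX',v[3:6]).as_matrix()@F0@(np.array(L).T/1000)+v[:3,None])).T
    def f(v):
        d=v[6]; w=26-d; L=[[40,w,d],[40,-w,d],[40-d,w,28-d],[40-d,-w,28-d],[-40+d,w,28-d],[-40+d,-w,28-d]]
        q=proj('wrist',P(v,CAP),p); b=np.r_[q.min(0),q.max(0)]
        e=[(proj('wrist',P(v,L),p)-C).ravel(),bw*(b-bb),[(d-.7)]]
        e+=[ws*(cen(n,P(v,CAP))-c) for n,c in cs.items()]
        return np.concatenate(e)
    s=least_squares(f,[.02,0,.006,.58,0,0,.7],x_scale=[.01]*3+[.1]*3+[1],diff_step=1e-4); return s.x,f(s.x)
if __name__=='__main__':
    C=np.array([[239,195],[402.5,195],[222.5,264],[418.5,264],[261.5,375],[379.5,375]]); bb=np.array([253.5,83.5,384.5,232.5])
    o=r.get_obs(); M=R.from_rotvec(o['orientation']).as_matrix()
    for ws,bw in((0,0),(0,.5),(1,.5)):
        v,e=solve(C,bb,np.load('wp2.npy'),M,o['tcp_pos'],{'side':[252.9,162.7],'scene':[400.1,264.5]},ws,bw)
        B=M@R.from_euler('YZX',v[3:6]).as_matrix()@np.diag([1,-1,-1.])
        print(ws,bw,(v[:3]*1000).round(1),np.degrees(v[3:6]).round(1),v[6].round(2),'tilt',np.degrees(np.arcsin(B[2,0])).round(1),e.round(1).tolist())
    np.save('fl.npy',v)
E
python3 jf2.py
```

```text
0 0 [18.9  0.2  8.3] [30.9 -0.2 -0.2] -0.23 tilt 31.3 [-0.2, -0.3, 0.0, -0.3, 0.4, 0.1, -0.2, 0.2, 0.3, 0.1, -0.2, 0.2, 0.0, 0.0, -0.0, 0.0, -0.9, 0.0, 0.0, -0.0, 0.0]
0 0.5 [20.2  0.2  4.5] [30.8 -0.3 -0.3] 0.65 tilt 31.2 [-0.8, -0.9, 0.4, -0.9, 0.5, -0.7, -0.9, -0.5, 0.9, 0.5, -0.4, 0.8, 0.0, 0.9, 0.7, 2.8, -0.0, 0.0, 0.0, -0.0, 0.0]
1 0.5 [20.6  0.3  3.6] [30.8 -0.3 -0.4] 0.85 tilt 31.2 [-0.9, -1.0, 0.7, -0.9, 0.6, -0.7, -1.0, -0.4, 1.0, 0.5, -0.5, 0.9, -0.4, 0.1, 1.2, 2.8, 0.2, 0.5, 2.2, -2.0, 0.2]
```

The free tilt is about 31–32°, so I'll press once more for about 3–4° extra.

Request:
move_arm(
  rows=[-0.7, 0, 5, 0, -0.7, 0, 9, 0, -0.7, 0, 10.8, 0, -0.5, 0, 11.3, 0, -0.2, 0, 11.6, 0, 0.1, 0, 11.9, 0, 0.3, 0, 12.1, 0, 0.5, 0, 12.2, 0, 0.5, 0, 12.2, 0],
)

```text
clock: 12.18
tcp_pos: [0.5768, 0.2982, 0.0323]
orientation: [-0.129, 3.122, -0.003]
contact_force: [11.7, -4.7, 27.1]
grip_width: 0.0515
gripper_force: 38.2
```

```bash
python3 -c "
from h import *
tilt()"
```

```text
side [259.8 202.5] 91
scene [389.1 294. ] 82
tcp [0.5768 0.2982 0.0323] F [11.7 -4.7 27.1] cap rel g mm (toolx,tooly,up) [64.6  4.  46.9] |xz| 79.8 res 0.4 angle 36.0
```

Request:
move_arm(
  rows=[0, 0, -0.5, 0, 0, 0, -2, 0, 0, 0, -6, 0, 0, 0, -11, 0, 0, 0, -12, 0, 0, 0, -12, 0],
)

```text
clock: 13.02
tcp_pos: [0.5659, 0.2988, 0.1453]
orientation: [0.136, -3.136, 0.01]
contact_force: [-0.7, -0.6, -1.3]
grip_width: 0.0518
gripper_force: 34.8
```

```bash
cat > meas.py <<'E'
from jf2 import *
def edges(im):
    h=cv2.cvtColor(im,cv2.COLOR_BGR2HSV)
    o=cv2.inRange(h,(5,150,100),(18,255,255)); n,l,st,ce=cv2.connectedComponentsWithStats(o); k=1+np.argmax(st[1:,4]); b=st[k]
    bb=np.array([b[0]-.5,b[1]-.5,b[0]+b[2]-.5,b[1]+b[3]-.5])
    m=cv2.inRange(h,(70,5,150),(110,60,255)); m[:, :205]=0; m[:,435:]=0
    n,l,st,ce=cv2.connectedComponentsWithStats(m); m=np.isin(l,1+np.where(st[1:,4]>150)[0])
    ys=[y for y in range(b[1]+80,479) if m[y].sum()>12]
    X=np.array([[y,np.where(m[y])[0].min()-.5,np.where(m[y])[0].max()+.5] for y in ys]); return bb,X
def corners(X):
    y0,y1=X[0,0],X[-1,0]; i=np.argmax(X[:,2]-X[:,1]); yw=X[i,0]
    U=X[(X[:,0]>y0+8)&(X[:,0]<yw-5)]; D=X[(X[:,0]>yw+6)&(X[:,0]<y1-8)]
    lu,ru,ld,rd=[np.polyfit(A[:,0],A[:,j],1) for A in(U,D) for j in(1,2)]
    yl=(ld[1]-lu[1])/(lu[0]-ld[0]); yr=(rd[1]-ru[1])/(ru[0]-rd[0])
    return np.array([[np.polyval(lu,y0),y0],[np.polyval(ru,y0),y0],[np.polyval(lu,yl),yl],[np.polyval(ru,yr),yr],[np.polyval(ld,y1),y1],[np.polyval(rd,y1),y1]])
def report(im,wp,M,t):
    bb,X=edges(im); C=corners(X); print(C.round(1).tolist(),bb)
    v,e=solve(C,bb,wp,M,t,{},0,.2); B=M@R.from_euler('YZX',v[3:6]).as_matrix()@np.diag([1,-1,-1.])
    print((v[:3]*1000).round(1),np.degrees(v[3:6]).round(1),v[6].round(2),'tilt',np.degrees(np.arcsin(B[2,0])).round(1),'roll',np.degrees(np.arcsin(B[2,1])).round(1),'yaw',np.degrees(np.arctan2(B[1,0],B[0,0])).round(1),e.round(1).tolist()); np.save('fl.npy',v); return v,B
if __name__=='__main__':
    tilt(); o=r.get_obs(); M=R.from_rotvec(o['orientation']).as_matrix(); wp=r.camera_params('wrist')['world_from_camera']; im=r.grab_frame('wrist'); cv2.imwrite('pics/w3f.png',im)
    report(cv2.imread('pics/w2f.png'),np.load('wp2.npy'),M,o['tcp_pos']-(wp-np.load('wp2.npy'))[:3,3])
    report(im,wp,M,o['tcp_pos'])
E
python3 meas.py
```

```text
side [251.9 161.2] 93
scene [401.8 263.2] 109
tcp [0.5659 0.2988 0.1453] F [-0.7 -0.6 -1.3] cap rel g mm (toolx,tooly,up) [65.5  3.7 46.6] |xz| 80.4 res 0.55 angle 35.4
[[238.0, 196.0], [402.7, 196.0], [222.4, 262.9], [418.3, 262.5], [261.8, 375.0], [378.3, 375.0]] [253.5  83.5 384.5 232.5]
[19.7 -0.   5.7] [30.8 -0.1 -0.1] 0.48 tilt 31.1 roll 0.4 yaw -175.2 [0.2, -1.5, -0.5, -1.6, 0.9, 0.6, -0.9, 0.9, -0.0, 0.6, 0.2, 0.6, 0.3, 0.8, 0.2, 1.2, -0.2]
[[234.2, 203.0], [406.4, 203.0], [219.7, 276.9], [420.8, 277.7], [262.3, 374.0], [377.6, 374.0]] [248.5  91.5 389.5 252.5]
[20.4  0.   1.7] [34.5 -0.1 -0.2] 0.81 tilt 34.9 roll 0.2 yaw -175.3 [0.7, -2.0, -0.7, -1.7, 1.0, 1.3, -1.2, 0.9, -0.3, 0.5, 0.4, 0.7, 0.0, 0.2, 0.5, 1.2, 0.1]
```

Tilt is now 34.9° with roll about 0. Next I'll compute the move to the reader.

```bash
cat > rd.py <<'E'
from h import *
o=r.get_obs(); M=R.from_rotvec(o['orientation']).as_matrix(); v=np.load('fl.npy'); B=M@R.from_euler('YZX',v[3:6]).as_matrix()@np.diag([1,-1,-1.])
yaw=np.radians(-158.9); t=np.radians(35); W=np.array([.6003,.0077,.05]); u=np.array([np.cos(yaw),np.sin(yaw),0])
n=-np.sin(t)*u+np.array([0,0,np.cos(t)]); x=np.cos(t)*u+np.array([0,0,np.sin(t)])
d=(yaw-np.arctan2(B[1,0],B[0,0])+np.pi)%(2*np.pi)-np.pi; Z=R.from_euler('z',d).as_matrix()
f=o['tcp_pos']+M@v[:3]; e=f-W
print('now: off-glass',round(e@n*1000,1),'along x',round(e@x*1000,1),'across',round(e@np.cross(n,x)*1000,1),'ang x',np.degrees(np.arccos(B[:,0]@x)).round(1),'ang n',np.degrees(np.arccos(B[:,2]@n)).round(1))
T=W+.045*n-Z@M@v[:3]; print('TCP target',T.round(4)); a=np.degrees(np.arctan2(M[1,1],M[0,1])); go(T,a+np.degrees(d))
E
python3 rd.py
```

```text
now: off-glass 104.5 along x 9.9 across -289.2 ang x 13.4 ang n 9.1
TCP target [0.6434 0.0244 0.0885]
shift [ -5.49 -27.88   5.63] twist -16.4 az now 95.0
```

Request:
move_arm(
  rows=[-0.5, -3, 0, -1.5, -1.3, -7, 0, -4, -2.2, -11.5, 0, -7, -3, -16, 0, -10, -4, -20.5, 0, -13, -5, -25, 0, -15.5, -5.5, -27.9, 0.5, -16.4, -5.5, -27.9, 2.5, -16.4, -5.5, -27.9, 4.3, -16.4, -5.5, -27.9, 4.6, -16.4],
)

```text
clock: 14.42
tcp_pos: [0.6427, 0.0268, 0.0976]
orientation: [0.584, -3.078, 0.008]
contact_force: [0.7, 0.1, -1.1]
grip_width: 0.0517
gripper_force: 34.8
```

```bash
python3 rd.py; python3 - <<'E'
from h import *
print(r.get_obs()['clock']); s=r.grab_frame('side'); b=r.grab_frame('scene')
c=lambda a,x,y:cv2.resize(a[y-60:y+60,x-65:x+65],None,fx=3,fy=3,interpolation=cv2.INTER_CUBIC)
cv2.imwrite('pics/rd.png',np.hstack([c(s,345,245),c(b,300,215)]))
E
```

```text
now: off-glass 52.6 along x 5.1 across -2.4 ang x 0.3 ang n 0.2
TCP target [0.6435 0.0244 0.0884]
shift [ 0.01 -0.25  0.92] twist 0.4 az now 111.5
14.425
```

View pics/rd.png

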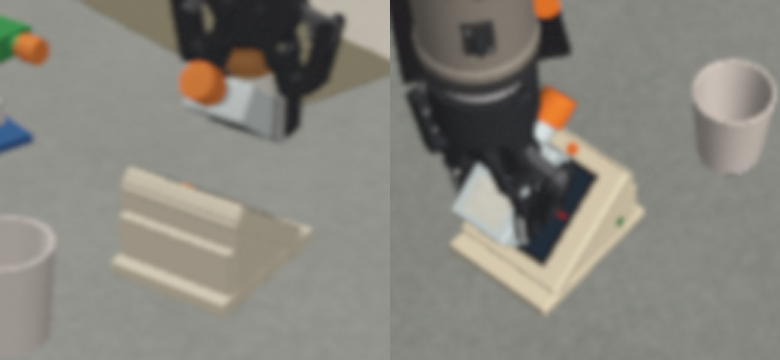

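The side and scene views show the tilted flask over the window with the cap uphill, near the window's orange dot at (572,148), and well clear. I'll make the final correction, then hold.

Request:
move_arm(
  rows=[0, -0.2, 0.5, 0.2, 0, -0.2, 0.9, 0.4, 0, -0.2, 0.9, 0.4, 0, -0.2, 0.9, 0.4],
)

```text
clock: 15.02
tcp_pos: [0.6456, 0.023, 0.0915]
orientation: [0.57, -3.085, 0.01]
contact_force: [-1.6, 0.3, -0.7]
grip_width: 0.0517
gripper_force: 34.8
```

```bash
python3 rd.py; python3 -c "
from h import *
tilt()"
```

```text
now: off-glass 48.3 along x 0.5 across 1.9 ang x 0.3 ang n 0.2
TCP target [0.6434 0.0244 0.0885]
shift [0.15 0.2  0.3 ] twist -0.3 az now 110.9
side [349.  214.8] 148
scene [288.1 191.9] 108
tcp [0.6456 0.023  0.0915] F [-1.6  0.3 -0.7] cap rel g mm (toolx,tooly,up) [63.9  1.5 47.9] |xz| 79.8 res 0.06 angle 36.8
```

Request:
move_arm(
  rows=[0, 0, 0, 0, 0, 0, 0, 0, 0, 0, 0, 0, 0, 0, 0, 0, 0, 0, 0, 0, 0, 0, 0, 0, 0, 0, 0, 0, 0, 0, 0, 0, 0, 0, 0, 0, 0, 0, 0, 0],
)

```text
clock: 16.38
tcp_pos: [0.6455, 0.0231, 0.0913]
orientation: [0.57, -3.085, 0.01]
contact_force: [0.4, -0.6, -0.5]
grip_width: 0.0518
gripper_force: 34.8
```

Request:
move_arm(
  rows=[0, 0, 0, 0, 0, 0, 0, 0, 0, 0, 0, 0, 0, 0, 0, 0, 0, 0, 0, 0, 0, 0, 0, 0],
)

```text
clock: 17.12
tcp_pos: [0.6455, 0.023, 0.0913]
orientation: [0.57, -3.085, 0.01]
contact_force: [-0.4, 0.8, -0.7]
grip_width: 0.0518
gripper_force: 34.8
```

```bash
python3 rd.py; python3 - <<'E'
from h import *
print(r.get_obs()['clock'])
# back to rest: flask axis aligned with bed yaw -175.1, start beyond the far end
u=np.array([np.cos(np.radians(-175.1)),np.sin(np.radians(-175.1))]); g=np.array([.5068,.293])
go([*(g-.085*u),.15],94.9)
E
```

```text
now: off-glass 48.1 along x 0.5 across 1.9 ang x 0.3 ang n 0.2
TCP target [0.6434 0.0244 0.0885]
shift [0.14 0.2  0.28] twist -0.3 az now 110.9
17.125
shift [-4.84 27.79 -6.05] twist 16.0 az now 110.9
```

That was 2.1 s still at about 48 mm. There is time left, so I'll trim to 45 mm and hold once more.

Request:
move_arm(
  rows=[0.1, 0.2, 0.3, 0, 0.1, 0.2, 0.4, 0, 0.1, 0.2, 0.4, 0, 0.1, 0.2, 0.4, 0, 0.1, 0.2, 0.4, 0, 0.1, 0.2, 0.4, 0, 0.1, 0.2, 0.4, 0, 0.1, 0.2, 0.4, 0, 0.1, 0.2, 0.4, 0, 0.1, 0.2, 0.4, 0],
)

```text
clock: 18.38
tcp_pos: [0.6438, 0.0245, 0.0873]
orientation: [0.57, -3.085, 0.01]
contact_force: [0.3, -0.4, -1.4]
grip_width: 0.0517
gripper_force: 34.8
```

Request:
move_arm(
  rows=[0, 0, 0, 0, 0, 0, 0, 0, 0, 0, 0, 0, 0, 0, 0, 0, 0, 0, 0, 0, 0, 0, 0, 0, 0, 0, 0, 0, 0, 0, 0, 0],
)

```text
clock: 19.38
tcp_pos: [0.6438, 0.0246, 0.0873]
orientation: [0.57, -3.085, 0.01]
contact_force: [0.3, 0.6, -1.1]
grip_width: 0.0518
gripper_force: 34.8
```

```bash
python3 rd.py; python3 - <<'E'
from h import *
print(r.get_obs()['clock'])
u=np.array([np.cos(np.radians(-175.1)),np.sin(np.radians(-175.1))]); g=np.array([.5068,.293])
go([*(g-.085*u),.15],94.9)
E
```

```text
now: off-glass 44.3 along x -1.0 across -0.1 ang x 0.3 ang n 0.2
TCP target [0.6434 0.0244 0.0885]
shift [ 0.04 -0.   -0.12] twist -0.3 az now 111.0
19.375
shift [-4.94 27.58 -6.44] twist 16.1 az now 111.0
```

The hold is done: two holds, the last 1.9 s at 44 mm, centred within 1 mm. I'll return above the far end of the rest bed.

Request:
move_arm(
  rows=[0, 0, -2, 0, 0, 1, -5, 0, -0.5, 4, -6.4, 2, -1.3, 8, -6.4, 5, -2.2, 12.5, -6.4, 8, -3, 17, -6.4, 11, -4, 21.5, -6.4, 13.5, -4.7, 25.5, -6.4, 15.5, -4.9, 27.6, -6.4, 16.1, -4.9, 27.6, -6.4, 16.1],
)

```text
clock: 20.62
tcp_pos: [0.5903, 0.303, 0.1509]
orientation: [0.139, -3.136, 0.008]
contact_force: [-0.4, -0.3, -1.3]
grip_width: 0.0518
gripper_force: 34.8
```

```bash
python3 - <<'E'
from h import *
u=np.array([np.cos(np.radians(-175.1)),np.sin(np.radians(-175.1))]); g=np.array([.5068,.293])
for d,z in((.085,.0525),(.013,.044)): go([*(g-d*u),z],94.9)
tilt()
E
```

```text
shift [-0.12 -0.24  9.84] twist 0.2 az now 95.1
shift [ 7.08 -0.21 10.71] twist 0.2 az now 95.1
side [260.1 156.7] 92
scene [391.2 268.1] 126
tcp [0.5903 0.303  0.1509] F [-0.4 -0.3 -1.3] cap rel g mm (toolx,tooly,up) [65.1  1.4 47. ] |xz| 80.2 res 0.03 angle 35.8
```

Request:
move_arm(
  rows=[0, -0.2, 4, 0, 0, -0.2, 8, 0, 0, -0.2, 9.8, 0, 0.7, -0.2, 9.8, 0, 1.5, -0.2, 9.8, 0, 2.2, -0.2, 9.8, 0, 2.9, -0.2, 9.8, 0, 3.4, -0.2, 9.8, 0],
)

```text
clock: 21.72
tcp_pos: [0.5567, 0.2949, 0.0522]
orientation: [0.133, -3.136, 0.01]
contact_force: [1.1, -0.2, -1.1]
grip_width: 0.0516
gripper_force: 34.8
```

```bash
python3 -c "
from h import *
tilt()"
```

```text
side [252.6 197.4] 90
scene [397.9 283.6] 89
tcp [0.5567 0.2949 0.0522] F [ 1.1 -0.2 -1.1] cap rel g mm (toolx,tooly,up) [65.8  4.  46.4] |xz| 80.5 res 0.61 angle 35.2
```

Request:
move_arm(
  rows=[0.6, 0, 0, 0, 1.2, 0, 0, 0, 1.8, 0, 0.1, 0, 2.4, 0, 0.2, 0, 3.0, 0, 0.4, 0, 3.6, 0, 0.6, 0],
)

```text
clock: 22.58
tcp_pos: [0.5268, 0.2937, 0.0494]
orientation: [-0.13, 3.131, -0.002]
contact_force: [7.5, -0.4, 11.3]
grip_width: 0.0518
gripper_force: 37.4
```

```bash
python3 -c "
from h import *
tilt()"
```

```text
side [240.4 206.5] 98
scene [410.4 278.9] 89
tcp [0.5268 0.2937 0.0494] F [ 7.5 -0.4 11.3] cap rel g mm (toolx,tooly,up) [71.3  3.9 34.7] |xz| 79.3 res 0.54 angle 25.9
```

Request:
move_arm(
  rows=[0.4, 0, 0.2, 0, 0.8, 0, 0.4, 0, 1.2, 0, 0.6, 0, 1.6, 0, 0.8, 0, 1.9, 0, 1.0, 0, 2.1, 0, 1.1, 0],
)

```text
clock: 23.42
tcp_pos: [0.5055, 0.292, 0.038]
orientation: [-0.131, 3.132, -0.002]
contact_force: [8.0, 0.7, 12.2]
grip_width: 0.0516
gripper_force: 40.1
```

```bash
python3 -c "
from h import *
tilt()"
```

```text
side [233.4 221.8] 96
scene [416.5 280.7] 91
tcp [0.5055 0.292  0.038 ] F [ 8.   0.7 12.2] cap rel g mm (toolx,tooly,up) [75.2  2.9 11.2] |xz| 76.1 res 0.68 angle 8.5
```

Request:
move_arm(
  rows=[0.1, 0, 0.2, 0, 0.2, 0, 0.4, 0, 0.2, 0, 0.5, 0, 0.2, 0, 0.6, 0, 0.2, 0, 0.6, 0],
)

```text
clock: 24.15
tcp_pos: [0.5048, 0.2919, 0.0369]
orientation: [-0.131, 3.129, -0.003]
contact_force: [-2.9, -9.0, 54.4]
grip_width: 0.0518
gripper_force: 45.7
```

```bash
python3 -c "
from h import *
tilt()"
```

```text
side [233.4 223. ] 91
scene [416.5 281.1] 88
tcp [0.5048 0.2919 0.0369] F [-2.9 -9.  54.4] cap rel g mm (toolx,tooly,up) [75.2  2.7  9.5] |xz| 75.8 res 0.76 angle 7.2
```

The force step shows the underside is flat on the bed. I'll relax, release, and retreat upward.

Request:
move_arm(
  rows=[-0.1, 0, -0.4, 0, -0.1, 0, -0.5, 0, -0.1, 0, -0.5, 0],
)

```text
clock: 24.62
tcp_pos: [0.5035, 0.2916, 0.0371]
orientation: [-0.131, 3.134, -0.004]
contact_force: [4.0, -0.8, 14.5]
grip_width: 0.0515
gripper_force: 41.0
```

Request:
move_arm(
  rows=[0, 0, 0, 0, 0, 0, 0, 0, 0, 0, 0, 0, 0, 0, 0, 0, 0, 0, -3, 0, 0, 0, -8, 0, 0, 0, -12, 0, 0, 0, -14.5, 0, 0, 0, -14.5, 0],
  fingers=1,
)

```text
clock: 25.75
tcp_pos: [0.5007, 0.2914, 0.1808]
orientation: [-0.133, 3.139, -0.008]
contact_force: [0.1, 0.1, -0.2]
grip_width: 0.085
gripper_force: 0.0
```

```bash
python3 - <<'E'
from h import *
p=r.camera_params('wrist'); o=r.get_obs(); im=r.grab_frame('wrist'); print(o['clock'],o['tcp_pos'].round(4)); np.save('wp4.npy',p['world_from_camera'])
cv2.imwrite('pics/w4f.png',im); cv2.imwrite('pics/w4.png',cv2.resize(im[60:340,210:430],None,fx=2,fy=2,interpolation=cv2.INTER_CUBIC))
E
```

```text
25.75 [0.5007 0.2914 0.1808]
```

View pics/w4.png

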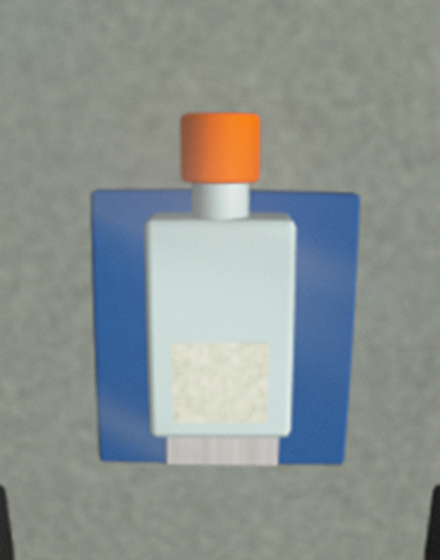

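The view shows the flask flat and straight on the bed: corners (146,217), (297,217), (291,437), (151,437), cap (220,148). I'll regrasp it at mid-body.

```bash
python3 - <<'E'
from h import *
p=r.camera_params('wrist'); p['world_from_camera']=np.load('wp4.npy')
c=(np.array([[146,217],[297,217],[291,437],[151,437],[220,148]])+.5)/2-.5+[210,60]
v,e=fit('wrist',[[39.5,25.5,60],[39.5,-25.5,60],[-39.5,-25.5,60],[-39.5,25.5,60],[64,0,48]],c,[.5,.3],p); print(v[:2].round(4),np.degrees(v[2]).round(1),e.round(1).tolist())
go([v[0],v[1],.046],np.degrees(v[2])+90)
E
```

```text
[0.4929 0.2905] -175.1 [[-0.6, 0.5], [0.0, 0.5], [0.2, 0.0], [-0.0, -0.0], [0.4, -1.9]]
shift [ 0.65  0.12 13.32] twist -0.1 az now 94.8
```

Request:
move_arm(
  rows=[0.6, 0.1, 5, 0, 0.6, 0.1, 10, 0, 0.6, 0.1, 12.5, 0, 0.6, 0.1, 13.4, 0, 0.6, 0.1, 13.4, 0],
)

```text
clock: 26.42
tcp_pos: [0.4927, 0.2899, 0.0441]
orientation: [0.133, -3.134, 0.012]
contact_force: [-0.3, 1.0, 1.1]
grip_width: 0.0852
gripper_force: 0.0
```

Request:
move_arm(
  rows=[0, 0, 0, 0, 0, 0, 0, 0, 0, 0, 0, 0, 0, 0, 0, 0, 0, 0, 0, 0, 0, 0, 0, 0],
  fingers=0,
  newtons=40,
)

```text
clock: 27.18
tcp_pos: [0.494, 0.2908, 0.0462]
orientation: [0.133, -3.137, 0.009]
contact_force: [-1.5, -1.9, 7.3]
grip_width: 0.0516
gripper_force: 43.0
```

```bash
python3 - <<'E'
from h import *
o=r.get_obs(); M=R.from_rotvec(o['orientation']).as_matrix(); F=np.array([.4929,.2905,.032])
v=M.T@(F-o['tcp_pos']); np.save('v5.npy',v); print('flask in tool mm',(v*1000).round(1), o['contact_force'].round(1))
H=np.array([.544,-.2251]); yaw=163.5; d=yaw-(-175.1)+0; d=(d+180)%360-180
Z=R.from_euler('z',np.radians(d)).as_matrix(); T=np.array([*H,.034])-Z@M@v; print(T.round(4)); go([T[0],T[1],.14],np.degrees(np.arctan2(M[1,1],M[0,1]))+d)
E
```

```text
flask in tool mm [ 1.1 -0.1 14.2] [-1.5 -1.9  7.3]
[ 0.5451 -0.2252  0.0482]
shift [ -0.72 -51.9   -9.09] twist 21.4 az now 94.8
```

Request:
move_arm(
  rows=[0, 0, -2, 0, 0, 0, -5, 0, 0, -1, -8, 0, 0, -5, -9.1, 2, -0.2, -10, -9.1, 4, -0.3, -16, -9.1, 6, -0.4, -22, -9.1, 9, -0.5, -28, -9.1, 12, -0.5, -34, -9.1, 14, -0.6, -40, -9.1, 17],
)

```text
clock: 28.42
tcp_pos: [0.5332, -0.109, 0.139]
orientation: [-0.334, -3.122, 0.011]
contact_force: [0.5, 0.2, -1.4]
grip_width: 0.0512
gripper_force: 42.2
```

```bash
python3 - <<'E'
from h import *
H=np.array([.544,-.2251,np.radians(163.5)])
for n in('scene','side'):
    im=cv2.imread(f'pics/{n}.png'); h=cv2.cvtColor(im,cv2.COLOR_BGR2HSV)
    for nm,lo,hi,P in(('dot',(5,140,100),(18,255,255),[62,0,10]),('lip',(20,120,90),(33,255,255),[-47.5,0,35])):
        c=proj(n,place(H,[P]))[0]; m=cv2.inRange(h,lo,hi); k,l,st,ce=cv2.connectedComponentsWithStats(m)
        print(n,nm,'pred',c.round(1),[(ce[i].round(1).tolist(),int(st[i,4])) for i in range(1,k) if np.hypot(*(ce[i]-c))<45])
    # black foot outline
    m=cv2.inRange(h,(0,0,0),(180,255,62)); c=proj(n,place(H,[[0,-40,10]]))[0].astype(int); k,l,st,ce=cv2.connectedComponentsWithStats(m); i=l[c[1],c[0]]
    hull=cv2.convexHull(np.argwhere(l==i)[:,::-1].astype(np.float32)); print(n,'hull4',cv2.approxPolyDP(hull,4,True)[:,0].tolist(), 'pred',proj(n,place(H,[[-75,55,10],[75,55,10],[75,-55,10],[-75,-55,10],[75,-55,0],[-75,-55,0]])).round(1).tolist())
go([.5451,-.2252,.14],94.8-21.4)
E
```

```text
scene dot pred [286.5 156.3] [([286.2, 156.2], 69)]
scene lip pred [244.8 156.6] [([278.9, 145.3], 9), ([244.2, 156.6], 30), ([281.0, 156.0], 3)]
scene hull4 [[294.0, 171.0], [240.0, 181.0], [234.0, 152.0], [291.0, 161.0]] pred [[232.5, 150.0], [287.1, 141.0], [295.5, 170.6], [238.6, 180.5], [295.6, 173.1], [239.0, 183.0]]
side dot pred [369.9 339.2] [([369.1, 338.8], 165)]
side lip pred [427.2 316.8] [([427.2, 316.2], 79)]
side hull4 [[639.0, 479.0], [0.0, 479.0], [0.0, 0.0], [639.0, 0.0]] pred [[455.2, 344.5], [374.6, 362.4], [352.8, 321.4], [425.4, 307.0], [352.7, 325.5], [424.9, 311.1]]
shift [ -3.62 -11.1   -0.02] twist 4.4 az now 77.8
```

Dots and lips match the holder pose within 1 px in both views. I'll move above it.

Request:
move_arm(
  rows=[-1.5, -4, 0, 1.5, -2.8, -8.5, 0, 3.3, -3.6, -11.1, 0, 4.4, -3.6, -11.1, 2, 4.4, -3.6, -11.1, 4, 4.4, -3.6, -11.1, 4, 4.4],
)

```text
clock: 29.18
tcp_pos: [0.544, -0.2222, 0.098]
orientation: [-0.45, -3.104, 0.01]
contact_force: [-0.5, 0.0, -0.9]
grip_width: 0.0513
gripper_force: 42.2
```

```bash
python3 - <<'E'
from h import *
o=r.get_obs(); M=R.from_rotvec(o['orientation']).as_matrix(); f=o['tcp_pos']+M@np.load('v5.npy'); print('flask',f.round(4),'yaw',np.degrees(np.arctan2(M[1,0],M[0,0])).round(1),'tool z',M[:,2].round(4))
go([.5451,-.2252,.0475],73.4); tilt()
E
```

```text
flask [ 0.5428 -0.2221  0.0838] yaw 163.5 tool z [-0.0062 -0.0054 -1.    ]
shift [-0.22 -0.22  5.05] twist 0.1 az now 73.5
side [369.1 297.3] 214
scene [286.1 132.1] 82
tcp [ 0.544  -0.2222  0.098 ] F [-0.5  0.  -0.9] cap rel g mm (toolx,tooly,up) [64.3  0.5 -2.7] |xz| 64.4 res 0.29 angle -2.4
```

Request:
move_arm(
  rows=[-0.2, -0.2, 1.5, 0, -0.2, -0.2, 3, 0, -0.2, -0.2, 4.2, 0, -0.2, -0.2, 4.8, 0, -0.2, -0.2, 5.0, 0, -0.2, -0.2, 5.1, 0, -0.2, -0.2, 5.1, 0],
)

```text
clock: 30.15
tcp_pos: [0.5464, -0.2264, 0.0487]
orientation: [-0.452, -3.107, 0.012]
contact_force: [0.5, 1.4, -0.6]
grip_width: 0.0514
gripper_force: 42.2
```

```bash
python3 - <<'E'
from h import *
o=r.get_obs(); M=R.from_rotvec(o['orientation']).as_matrix(); f=o['tcp_pos']+M@np.load('v5.npy'); print('flask',f.round(4),'yaw',np.degrees(np.arctan2(M[1,0],M[0,0])).round(1)); tilt()
E
```

```text
flask [ 0.5453 -0.2263  0.0345] yaw 163.5
side [370.2 321.5] 227
scene [285.9 150.3] 149
tcp [ 0.5464 -0.2264  0.0487] F [ 0.5  1.4 -0.6] cap rel g mm (toolx,tooly,up) [ 62.3   9.6 -11.2] |xz| 63.2 res 0.24 angle -10.2
```

Request:
move_arm(
  rows=[0.1, 0.1, 0.1, 0, 0.1, 0.1, 0.2, 0, 0.1, 0.1, 0.3, 0, 0.1, 0.1, 0.3, 0],
)

```text
clock: 30.75
tcp_pos: [0.5455, -0.225, 0.0462]
orientation: [-0.452, -3.107, 0.011]
contact_force: [-2.7, 0.6, 8.6]
grip_width: 0.0514
gripper_force: 43.2
```

Contact comes at the expected height. I'll release and retreat.

Request:
move_arm(
  rows=[0, 0, 0, 0, 0, 0, 0, 0, 0, 0, 0, 0, 0, 0, 0, 0, 0, 0, -2, 0, 0, 0, -6, 0, 0, 0, -11, 0, 0, 0, -15, 0, 0, 0, -15, 0],
  fingers=1,
)

```text
clock: 31.88
tcp_pos: [0.5484, -0.225, 0.2006]
orientation: [0.452, 3.102, -0.014]
contact_force: [0.4, 0.1, -0.2]
grip_width: 0.0854
gripper_force: 0.0
```

```bash
python3 - <<'E'
from h import *
p=r.camera_params('wrist'); o=r.get_obs(); im=r.grab_frame('wrist'); s=r.grab_frame('side'); np.save('wp6.npy',p['world_from_camera']); cv2.imwrite('pics/w6f.png',im)
a=cv2.resize(im[50:350,210:430],None,fx=1.8,fy=1.8,interpolation=cv2.INTER_CUBIC); b=cv2.resize(s[255:375,330:490],None,fx=2.5,fy=2.5,interpolation=cv2.INTER_CUBIC)
m=np.zeros((540,800,3),np.uint8); m[:540,:396]=a[:540,:396]; m[:300,400:800]=b; cv2.imwrite('pics/fin.png',m); print(o['clock'],o['tcp_pos'].round(3))
E
```

```text
31.875 [ 0.548 -0.225  0.201]
```

View pics/fin.png

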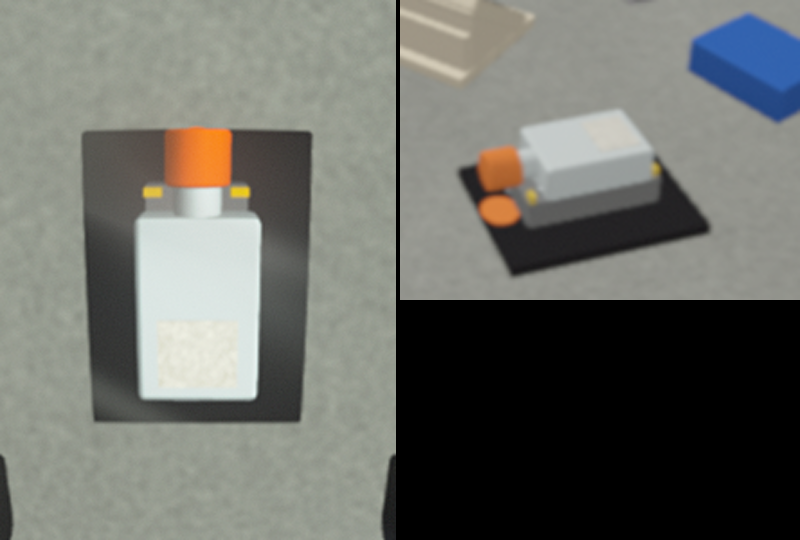

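The flask lies in the holder with its cap towards the dot. I'll check the fit between the lips numerically.

```bash
python3 - <<'E'
from h import *
p=r.camera_params('wrist'); p['world_from_camera']=np.load('wp6.npy'); c=lambda a:(np.array(a)+.5)/1.8-.5+[210,50]
v,e=fit('wrist',[[39.5,25.5,60],[39.5,-25.5,60],[-39.5,-25.5,60],[-39.5,25.5,60]],c([[136,213],[260,213],[257.5,399],[139,399]]),[.5,-.2],p)
w,f=fit('wrist',[[75,55,10],[75,-55,10],[-75,-55,10],[-75,55,10]],c([[83,131],[311,131],[300,421],[95,421]]),[.5,-.2],p)
print('flask',v[:2].round(4),np.degrees(v[2]).round(1),e.round(1).tolist()); print('holder',w[:2].round(4),np.degrees(w[2]).round(1),f.round(1).tolist())
print('flask in holder mm',((v[:2]-w[:2])@R.from_euler('z',w[2]).as_matrix()[:2,:2]*1000).round(1))
h=cv2.cvtColor(cv2.imread('pics/w6f.png'),cv2.COLOR_BGR2HSV); m=cv2.inRange(h,(20,120,90),(33,255,255)); n,l,s,ce=cv2.connectedComponentsWithStats(m); print([(s[i].tolist(),ce[i].round(1).tolist()) for i in range(1,n) if s[i,4]>8])
print('front lip inner top at x=45 pred',proj('wrist',place(w,[[45,20,38],[-45,20,38],[50,20,38]]),p).round(1).tolist(),'flask front',proj('wrist',place(w,[[40,20,60]]),p).round(1))
E
```

```text
flask [ 0.5438 -0.2241] 163.5 [[-0.9, 0.7], [0.9, 0.6], [-0.2, -0.7], [0.2, -0.8]]
holder [ 0.5436 -0.2249] 163.5 [[-1.5, -0.8], [1.5, -0.9], [1.2, 1.7], [-1.3, 1.5]]
flask in holder mm [-0.  -0.8]
[([289, 154, 11, 6, 56], [294.0, 156.1]), ([338, 154, 11, 6, 65], [343.1, 156.5])]
front lip inner top at x=45 pred [[293.2, 158.5], [295.3, 266.8], [293.2, 152.1]] flask front [[291. 168.]]
```

The flask is centred between the lips within 1 mm, level, and the gripper is clear of it. I'll hand in.

```bash
python3 -c "
from bench import r
print(r.hand_in())"
```

```text
the job is handed in; nothing more can be done
None
```

The flask was held tipped about 35° over the reader, centred and cap uphill, for about 2 s each at roughly 48 mm and 44 mm off the glass, then set down level between the holder's lips with the cap at the dot end, released, and handed in at about 32 s; no verdict came back.

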